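# Free a bar stub from a cam lock of unknown hand

## Robot

A 7-joint arm with a two-finger parallel gripper is mounted at the origin on the work surface. World frame = base frame: x ahead of the robot, y to its left, z up, the work surface at z = 0. Lengths are in m, angles in rad, forces in N, time in s.
With the tool pointing down it reaches from about 0.425 to 0.875 m from the base axis. Payload 9.9 kg.
Tool frame: the origin (TCP) lies midway between the tips of the shut fingers; the grasp point (between the pads) lies 19 mm behind it (robot.tcp_to_grasp is the distance from the TCP to the grasp point, in m); z points along the fingers, y is the line along which they close (so a half turn about z gives the same grasp; the last joint's range is limited). The gripper opens to 85 mm and grips with 20 to 120 N. Pads are 22 mm wide; open, the fingers measure 114 mm over their backs; the gripper's body (76 mm by 85 mm) begins 54 mm behind the grasp point. The pads swing forward as they close: fully open they stand 13 mm farther back than shut.
Start: joints at [-1.412, 0.576, 0.025, 1.437, -0.015, 1.129, -0.057], TCP at [0.162, 0.655, 0.231] pointing down, gripper open.
Joint ranges: [-2.76, 2.76], [-0.34, 2.15], [-1.52, 1.57], [0.19, 2.46], [-1.09, 4.23], [0.17, 1.99], [-2.82, 2.82]. Speed limits (rad/s): [2.22, 2.22, 3.01, 3.01, 3.14, 3.14, 3.14].

## Interface

Orientations are given as a unit quaternion [x, y, z, w].
In Python, from station import get_state, imaging, job_done, robot gives the robot as it stands. The module is installed in compiled form; this text tells all that it offers.
- The arm moves only by the tool play_rows, never from a script. Its argument "moves" is one flat list of numbers, 7 for each row, row after row: the shift along the tool's x, y, z in units of 50 mm (1.0 is 50 mm), then the turn, a rotation vector about the tool's x, y, z in rad, then the gripper command: -1 is shut, 1 is fully open, values between are in proportion. A call has 1 to 10 rows; each row is the pose to reach, as a shift and turn from the pose commanded when the call began, along the tool's axes at that moment; what a row does not reach only later rows make up. A row lasts 1/10 s, in which the tool goes at most 50 mm and 8.59 degrees, less where a joint would pass 70% of its speed; a pose out of reach is approached as far as the arm can. A call with a gripper value outside its range is refused whole. The fingers move at their own pace and stop on an object; the grip force is fixed at half the most. Time passes only in rows, so rows that repeat a pose let the fingers close. It gives the time, the measured TCP pose, the force, the opening and the grip force at its end, in the units of the state.
- get_state(): the state, without advancing time (a new reading comes with each control period).
- imaging.snapshot(name): name is "side" or "top"; returns a dict with "img" (384x512x3 uint8, red, green, blue), "z_map" (384x512 float32, m along the optical axis (not along the pixel's ray), 0 where there is no reading), "camera_matrix" (3x3 intrinsics, pixels), "k1" (the pictures are not rectified: a ray, as slopes to the right and down, at radius r is drawn at 1 + k1 r^2 times it, then the intrinsics apply), "R" (3x3) and "t" (3): a world point X has camera coordinates R X + t. Camera axes: x right, y down, z forward; pixel columns grow to the right and rows downward; lengths in m; the calibration is good to about 2 mm. A picture is of the moment at which its call begins.
- job_done(): hands the job in; it is judged then, once.
The state is a dict: "time_s": time; "qpos": joint angles; "joint_velocities": joint speeds; "joint_torque": joint torques, N m; "eef_pos": TCP position; "eef_rot": TCP orientation; "force": force on the tool from outside, world axes, zero at the start; "moment": the same for the moment, N m; "grip_width": opening from 0.0 (shut) to 1.0 (fully open); "finger_force": force on a finger pad.
Only numpy, scipy, OpenCV 4.12 (cv2) and the standard library are available. Lean on these libraries where they do the work, as an engineer would, in place of code of your own. Each camera call takes 0.05 s, during which the arm holds its last target. There are 200 camera calls.

## Task

Free the aluminium bar stub from the cam lock and lay it flat inside the blue tray, setting it down rather than dropping it. Nobody noted whether this lock was built left- or right-handed, so feel gently which way the black lever gives without bending it against its stop, and swing it fully open before you move the bar. Leave the lock open and do not disturb the height gauge base, the bushing or the brass stub.

Things in the scene. Friction and masses are not known exactly. Their poses are not given: they have to be found in the camera images.
- fixture: Cam lock fixture bolted to the bench. Grey base plate 20 mm thick spans x -105..105, y -170..190 mm about this origin on its underside. Its x runs along the clamped bar, away from the robot. Cam housing: 84 mm across, at x 40, y -105, 95 mm high. The bar lies on a pedestal 22 mm wide (narrower than the bar), centred at x 0, y 125, top 60 mm above the bench. 
- hood_edge (a point): Middle of the lower front edge of the yellow welded-bar guard over the bar, 243 mm above the bench: a level grid of 8 mm bars that runs 147 mm back (fixture +x) from here, 100 mm wide, on two posts at its back. No room for an upright gripper above the bar: come from the front (fixture -x), leaning about 35 degrees, fingers pointing forward and down.
- cam_axis (a point): point on the vertical turning axis of the lever, at the height of the lever's centre line (130 mm above the bench).
- lever_grip (a point): point on the centre line of the lever's black round handle, 140 mm from cam_axis. It is level and sticks out from the cam towards the robot (fixture -x when locked); the black handle is 24 mm thick and runs from 75 to 170 mm from the axis.
- cam (a joint): Turn of the cam, rad, counter-clockwise from above positive; locked at 0. It opens one way only, to +0.65 or -0.65 (end stop); which way differs from start to start and cannot be seen. The other way a hidden stop blocks it within 0.13 rad. The free way takes about 0.5 N m (3 to 5 N at the handle) and it stays where left. Past 0.5 either way counts as open.
- lever (a joint): springy sideways bend of the lever relative to the cam, rad, 0 straight, 25 N m per rad (about 1.3 N per mm at the handle), about the same axis as the cam. Above 0.2 either way (some 35 N at the handle) it counts as overbent.
- strap_tip (a point): Tip of the steel clamp arm, 20 mm wide, 12 mm thick, that lies 1 mm above the rear 35 mm of the bar while locked. It turns about a post behind the bar (fixture x 85, y 125), 66 mm from the post's axis, 1.8 times as far as the cam and in the same sense, and so swings off the bar to either side; clear of it once the cam is past 0.5.
- bar_mid (a point): centre of the aluminium bar stub, 110 mm long (its x, along fixture x at the start), 30 mm wide (y), 40 mm high (z), 0.25 to 0.5 kg, lying level; its underside is 20 mm below this point. Can be gripped by its long sides, best a little in front of the middle (towards fixture -x).
- tray_in (a point): centre of the inner floor of the blue plastic tray, 170 x 170 mm outside, 30 mm high, walls 4 mm, floor about 4 mm above the bench; loose, to the left or right of the fixture. The bar fits in at any yaw.
- gauge: bystander: chrome height gauge base, 110 x 75 mm, 60 mm high, on the side where the tray is not. Origin under its centre.
- bushing: bystander: bronze flanged bushing, 68 mm across, 45 mm high. Origin under its centre.
- round_stub: bystander: brass round stub standing on end, 40 mm across, 60 mm high. Origin under its centre.
There are look-alikes about, which are no part of the job. There is more than one size of the part that bears bar_mid; the job needs the middle-sized.

How it is judged:
By the outcome, as a careful person would: the job done as asked, in the order asked, and still so for the second after the job is handed in, with the robot touching nothing.
It also fails if it takes over 64 s, if anything falls off the work surface, if the arm or the gripper's body presses on something with over 40 N, if the wrist force passes 120 N, or if a joint passes its speed limit or range.

## Working session

There is one attempt and no reset: what is moved stays moved. The work goes in short steps, Python scripts to look and compute and a tool call to move; the robot and the scene stay as the last step left them, time stands still between calls to the robot, and variables do not carry over. Pictures are saved under pics/ and viewed, at most 10 in all, crops included, and the job is handed in when it is done.

Besides the shell and the picture viewer there is one more tool, called after "Call:" as a command line: name --argument value ..., lists and objects as JSON in quotes. play_rows: Moves the arm, as the interface text tells. Its arguments: {"type":"object","properties":{"moves":{"type":"array","items":{"type":"number"}}},"required":["moves"]}

```bash
mkdir -p pics; cat > h.py <<'E'
import numpy as np, cv2
from station import get_state, imaging, job_done, robot
from scipy.spatial.transform import Rotation as Ro
def cloud(s):
    K=s["camera_matrix"];h,w=s["z_map"].shape
    v,u=np.mgrid[0:h,0:w].astype(float)
    d=np.array([s["k1"],0,0,0,0],float)
    p=cv2.undistortPoints(np.stack([u.ravel(),v.ravel()],1)[:,None],np.array(K),d)[:,0].reshape(h,w,2)
    z=s["z_map"]
    P=np.dstack([p[...,0]*z,p[...,1]*z,z])
    W=(P-np.array(s["t"]))@np.array(s["R"])
    W[z==0]=np.nan
    return W
def snap(n,f=None):
    s=imaging.snapshot(n)
    if f: cv2.imwrite("pics/"+f,s["img"][...,::-1])
    return s,cloud(s)
def proj(s,X):
    c=np.array(s["R"])@X+np.array(s["t"]);a=c[:2]/c[2];a=a*(1+s["k1"]*(a@a))
    K=np.array(s["camera_matrix"]);return K[0,0]*a[0]+K[0,2],K[1,1]*a[1]+K[1,2]
E
python3 - <<'E'
from h import *
a,A=snap("top");b,B=snap("side")
np.savez("s0.npz",A=A,B=B,a=a["img"],b=b["img"])
for n,s in(("top",a),("side",b)):
    cv2.imwrite(f"pics/{n}0.png",cv2.resize(s["img"][...,::-1],(800,600),interpolation=2))
    print(n,-np.array(s["R"]).T@s["t"],s["R"],s["k1"])
print(get_state(),robot.tcp_to_grasp)
E
```

```text
top [0.35179969 0.00322302 1.30494573] [[ 0.02285165 -0.99971754  0.00652973]
 [-0.9864268  -0.0236092  -0.16249546]
 [ 0.16260372 -0.00272781 -0.98668769]] -0.029529831500790013
side [0.45999642 0.75225034 0.65509329] [[-0.9926964  -0.12063419 -0.00111518]
 [-0.0624247   0.5215579  -0.8509292 ]
 [ 0.10323279 -0.84464475 -0.52527921]] -0.08273380768317358
{'time_s': 0.1, 'qpos': array([-1.41183024,  0.57641672,  0.02482316,  1.43780701, -0.01502541,
        1.12899319, -0.05650369]), 'joint_velocities': array([-2.11762060e-04, -1.50237454e-03, -6.52873158e-05, -1.21284350e-03,
        4.05433586e-04,  2.27771768e-03, -6.57239873e-04]), 'joint_torque': array([ 6.17249461e-03, -7.67305756e+01,  2.25808494e+00, -2.86603761e+01,
        1.58987363e-02,  8.58841493e-03,  2.62771505e-05]), 'eef_pos': array([0.16213783, 0.65483115, 0.23055538]), 'eef_rot': array([ 1.21066074e-01,  9.92644189e-01, -7.17035959e-04, -6.91811967e-05]), 'force': array([ 0.24650658, -0.09815781,  0.96037599]), 'moment': array([-0.01130158,  0.02371423, -0.04601966]), 'finger_force': 0.0, 'grip_width': 1.0030003917502506} 0.0187
```

View pics/top0.png

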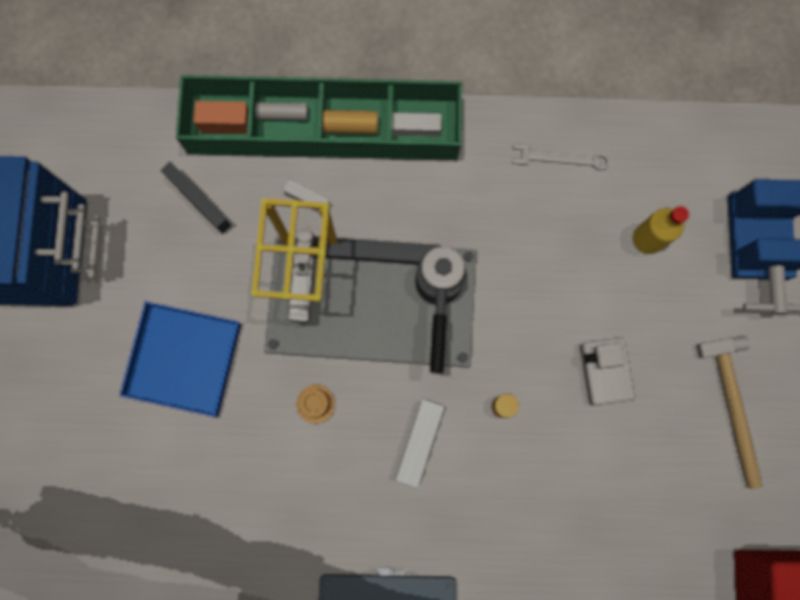

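View pics/side0.png

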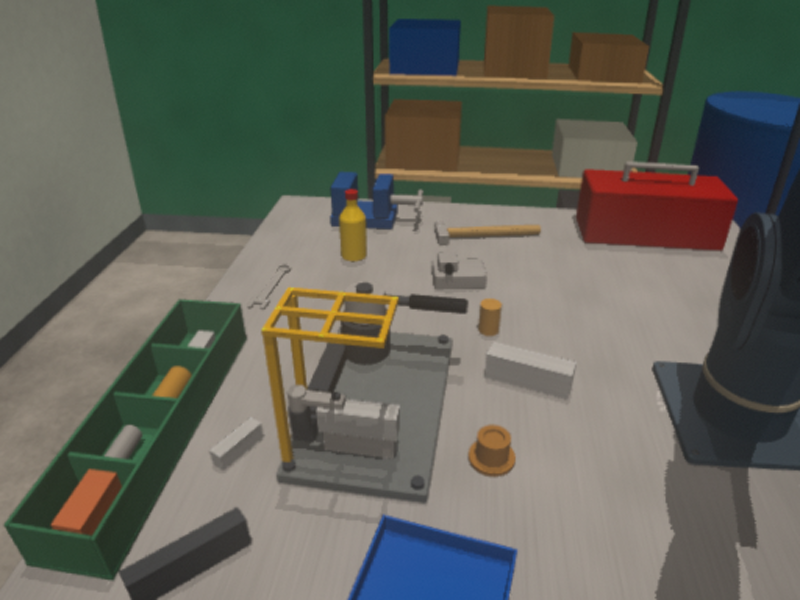

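The top view (800x600 view pixels) shows three aluminium-coloured bars: a large loose one at (420,443), a small loose one at (305,193), and one under the yellow guard at (300,290). The one under the guard is middle-sized, sits on the pedestal under the strap, and fits bar_mid. The lever handle is at (438,343), cam (443,267), tray (182,360), bushing (315,403), brass stub (505,405) and gauge (607,370). Next I measure these and enlarge the bar area.

```bash
python3 - <<'E'
from h import *
d=np.load("s0.npz");A,B,a,b=[d[k] for k in "ABab"]
def at(W,x,y): 
    u,v=int(x*.64),int(y*.64); return np.round(np.nanmedian(W[v-1:v+2,u-1:u+2].reshape(-1,3),0),4)
for n,x,y in [("handle",438,343),("handle end",437,368),("hnear",440,320),("camtop",443,267),("bar front",300,310),("tray c",182,360),("bush",315,403),("stub",505,405),("gauge",607,370),("big",420,443),("hood front",288,298),("hoodback",295,203),("plate BL",270,350),("plate BR",468,362),("plate TR",474,254)]: print(n,at(A,x,y))
# plate by height
def rect(W,m):
    p=W[m][:,:2].astype(np.float32);r=cv2.minAreaRect(p);return np.round(r[0],4),np.round(r[1],4),round(r[2],2),len(p)
z=A[...,2];X=A[...,0];Y=A[...,1]
m=(abs(z-.02)<.006)&(X>.3)&(X<.8)&(abs(Y)<.35)
n,l,st,_=cv2.connectedComponentsWithStats(m.astype(np.uint8));
for i in range(1,n):
    if st[i,4]>300: print("plate",rect(A,l==i))
# handle fit z~.12-.145 dark
for nm,W,im in(("A",A,a),("B",B,b)):
    X,Y,z=W[...,0],W[...,1],W[...,2];g=im.max(2)
    m=(z>.115)&(z<.15)&(g<70)&(X>.3)&(X<.75)&(abs(Y)<.3)
    p=W[m];c=np.median(p,0);r=cv2.fitLine(p[:,:2].astype(np.float32),cv2.DIST_HUBER,0,.001,.001).ravel();print(nm,"handle",len(p),c,p.min(0),p.max(0),r)
    blue=(im[...,2]>im[...,0]+50)&(z<.05)&(X>.2)&(X<.7)&(Y>.2)&(Y<.6);print("tray",rect(W,blue)) if blue.sum()>50 else 0
    ye=(im[...,2]<90)&(im[...,0]>120)&(z>.225)&(z<.265)&(Y>0);print("hood",rect(W,ye),np.median(z[ye]))
    bar=(z>.085)&(z<.107)&(X>.3)&(X<.75)&(Y>.05)&(Y<.35)&~ye;print("bartop",rect(W,bar),np.median(z[bar]))
c=cv2.resize(a[110:260,140:320,::-1],(720,600),interpolation=2);cv2.imwrite("pics/crop0.png",c)
E
```

```text
handle [ 0.4961 -0.0672  0.1406]
handle end [ 0.4564 -0.0653  0.1403]
hnear [ 0.5333 -0.0692  0.1423]
camtop [ 0.6178 -0.0726  0.1504]
bar front [0.5499 0.1568 0.1007]
tray c [0.4718 0.3742 0.0037]
bush [0.4025 0.1342 0.0393]
stub [ 0.4039 -0.1861  0.0581]
gauge [ 0.47   -0.3622  0.0355]
big [ 0.3389 -0.044   0.0499]
hood front [0.5431 0.1565 0.2501]
hoodback [0.6861 0.1542 0.2504]
plate BL [0.4906 0.2186 0.0198]
plate BR [ 0.4795 -0.1263  0.0216]
plate TR [ 0.6716 -0.1363  0.0208]
plate (array([ 0.5762, -0.1127]), array([0.0498, 0.2107]), 87.37, 918)
plate (array([0.5667, 0.0774]), array([0.2919, 0.1749]), 87.53, 5102)
A handle 479 [ 0.51102768 -0.06931058  0.13810449] [ 0.44907844 -0.09524218  0.11534777] [0.62567892 0.15810772 0.14951411] [ 0.99902296 -0.04419441  0.5209836  -0.06887946]
tray (array([0.4723, 0.3709]), array([0.1714, 0.1656]), 79.14, 3752)
hood (array([0.6152, 0.1559]), array([0.1004, 0.1487]), 87.17, 1047) 0.25064344884318146
bartop (array([0.6086, 0.1576]), array([0.0969, 0.1509]), 86.24, 402) 0.09957672994894265
B handle 315 [ 0.49769296 -0.06103732  0.13461217] [ 0.44933346 -0.07391245  0.11526451] [0.62204645 0.16162966 0.14873992] [ 0.99919057 -0.04022685  0.5072389  -0.06206185]
tray (array([0.4693, 0.3205]), array([0.1945, 0.1148]), 6.55, 4118)
hood (array([0.6141, 0.1551]), array([0.1047, 0.1481]), 87.26, 1531) 0.24881251889644418
bartop (array([0.6099, 0.1568]), array([0.0986, 0.156 ]), 86.86, 891) 0.09746854896870646
```

View pics/crop0.png

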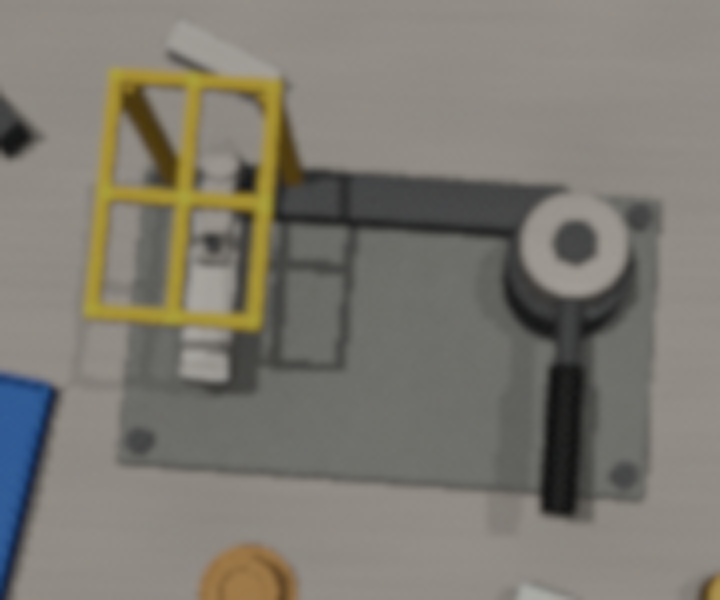

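The crop shows the strap lying over the rear of the bar at (213,240), the bar front at (205,365) and the handle at (563,440), which confirms the target. Measured positions:

- Cam axis about (0.619, -0.073).
- Fixture yaw about -2.6°.
- Bar at about (0.59, 0.158).
- Tray at about (0.472, 0.371).

Now I move to a point above the lever.

```bash
cat >> h.py <<'E'
PSI=np.deg2rad(-2.6); O=np.array([.584,.0335,0]); CAM=np.array([.619,-.073,.13])
def down(yaw=0,lean=0):
    "tool x toward robot, y along fixture y, z down, leaned forward, turned by yaw about world z"
    return Ro.from_euler('z',PSI+yaw)*Ro.from_euler('y',-lean)*Ro.from_quat([0,1,0,0])
def rel(p,R,base=None):
    s=get_state(); p0,R0=base or (s["eef_pos"],Ro.from_quat(s["eef_rot"]))
    print("shift",np.round(R0.inv().apply(np.array(p)-p0)/.05,3),"turn",np.round((R0.inv()*R).as_rotvec(),3))
E
python3 - <<'E'
from h import *
print(down(0,.6).apply([0,0,1]),down().apply([0,1,0]))
rel([.44,.38,.36],down()); rel([.479,-.067,.24],down(),([.44,.38,.36],down())); 
E
```

```text
[ 0.56406121 -0.02561387 -0.82533561] [0.04536299 0.99897057 0.        ]
shift [-6.716 -4.004 -2.583] turn [-0.001 -0.    -0.197]
shift [-1.185 -8.895  2.4  ] turn [0. 0. 0.]
```

Call:
play_rows --moves '[-6.7, -4, -2.6, 0, 0, -0.197, 0.1, -6.7, -4, -2.6, 0, 0, -0.197, 0.1, -6.7, -4, -2.6, 0, 0, -0.197, 0.1, -6.7, -4, -2.6, 0, 0, -0.197, 0.1, -6.7, -4, -2.6, 0, 0, -0.197, 0.1, -6.7, -4, -2.6, 0, 0, -0.197, 0.1, -6.7, -4, -2.6, 0, 0, -0.197, 0.1, -6.7, -4, -2.6, 0, 0, -0.197, 0.1, -6.7, -4, -2.6, 0, 0, -0.197, 0.1, -6.7, -4, -2.6, 0, 0, -0.197, 0.1]'

```text
time_s: 1.1
eef_pos: [0.4412, 0.3786, 0.3617]
eef_rot: [0.025, 1.0, -0.0, 0.001]
force: [-0.5, 0.3, -0.7]
grip_width: 0.548
finger_force: 0.0
```

Call:
play_rows --moves '[-1.2, -8.9, 2.2, 0, 0, 0, 0.1, -1.2, -8.9, 2.2, 0, 0, 0, 0.1, -1.2, -8.9, 2.2, 0, 0, 0, 0.1, -1.2, -8.9, 2.2, 0, 0, 0, 0.1, -1.2, -8.9, 2.2, 0, 0, 0, 0.1, -1.2, -8.9, 2.2, 0, 0, 0, 0.1, -1.2, -8.9, 2.2, 0, 0, 0, 0.1, -1.2, -8.9, 2.2, 0, 0, 0, 0.1, -1.2, -8.9, 2.2, 0, 0, 0, 0.1, -1.2, -8.9, 2.2, 0, 0, 0, 0.1]'

```text
time_s: 2.1
eef_pos: [0.4778, -0.0702, 0.2497]
eef_rot: [0.025, 1.0, -0.001, -0.001]
force: [-0.4, 0.3, 0.5]
grip_width: 0.55
finger_force: 0.0
```

```bash
python3 - <<'E'
from h import *
print(get_state());rel([.479,-.067,.108],down())
E
```

```text
{'time_s': 2.1, 'qpos': array([-0.13668582,  0.28032881,  0.24111632,  1.90397362, -0.07812114,
        0.96892354,  1.66094912]), 'joint_velocities': array([ 0.16951891,  0.05933212, -0.02296257, -0.02351052, -0.04986335,
       -0.03522366,  0.20125575]), 'joint_torque': array([ -0.1290495 , -48.52381825,   3.54035094, -25.95786095,
         0.10420814,  -0.30275839,   0.85369041]), 'eef_pos': array([ 0.47779931, -0.07017036,  0.2496804 ]), 'eef_rot': array([ 2.48282030e-02,  9.99690576e-01, -7.80506340e-04, -1.30512715e-03]), 'force': array([-0.38322591,  0.31905876,  0.51170471]), 'moment': array([ 0.03285919, -0.02760727, -0.01178833]), 'finger_force': 0.0, 'grip_width': 0.5497327365194259}
shift [-0.028  0.069  2.833] turn [-0.002 -0.003 -0.004]
```

Call:
play_rows --moves '[0, 0, 1, 0, 0, 0, 0.1, 0, 0, 1.9, 0, 0, 0, 0.1, 0, 0, 2.83, 0, 0, 0, 0.1, 0, 0, 2.83, 0, 0, 0, 0.1, 0, 0, 2.83, 0, 0, 0, 0.1]'

```text
time_s: 2.6
eef_pos: [0.4786, -0.0653, 0.1099]
eef_rot: [0.022, 1.0, 0.0, -0.001]
force: [-0.1, -1.4, 0.7]
grip_width: 0.55
finger_force: 0.0
```

```bash
python3 - <<'E'
from h import *
print(get_state()["force"],get_state()["moment"]);rel([.479,-.067,.108],down())
for n in("side","top"):
    s,W=snap(n);u,v=map(int,proj(s,np.array([.49,-.067,.13])));globals()[n]=cv2.resize(s["img"][max(0,v-80):v+80,max(0,u-60):u+60,::-1],(390,520),interpolation=2)
cv2.imwrite("pics/lev.png",np.hstack([side,top]))
E
```

```text
[-0.09495603 -1.436157    0.73327282] [ 0.0223633  -0.00380664  0.00290203]
shift [-0.009 -0.033  0.038] turn [ 0.001 -0.002  0.001]
```

View pics/lev.png

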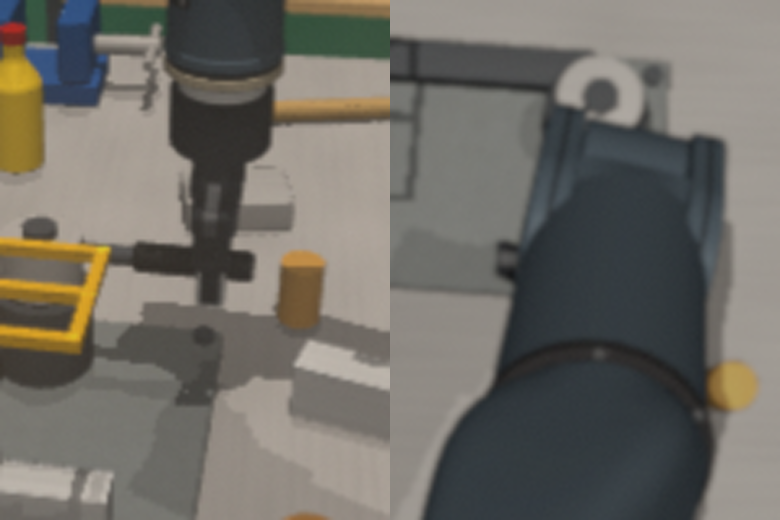

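The left panel (side view) shows the fingers astride the black handle at (210,262), with the tips below it at (210,300). In the right panel (top view) the arm hides the grip. Feeling towards +y first.

Call:
play_rows --moves '[0, 0.1, 0, 0, 0, 0, 0.1, 0, 0.2, 0, 0, 0, 0, 0.1, 0, 0.25, 0, 0, 0, 0, 0.1, 0, 0.3, 0, 0, 0, 0, 0.1, 0, 0.35, 0, 0, 0, 0, 0.1, 0, 0.35, 0, 0, 0, 0, 0.1]'

```text
time_s: 3.3
eef_pos: [0.4799, -0.0491, 0.1099]
eef_rot: [0.023, 1.0, -0.0, 0.0]
force: [0.3, -3.6, 1.6]
grip_width: 0.553
finger_force: 1.6
```

Call:
play_rows --moves '[0, 0.06, 0, 0, 0, 0, 0.1, 0, 0.12, 0, 0, 0, 0, 0.1, 0, 0.18, 0, 0, 0, 0, 0.1, 0, 0.18, 0, 0, 0, 0, 0.1]'

```text
time_s: 3.7
eef_pos: [0.4802, -0.0397, 0.1098]
eef_rot: [0.023, 1.0, 0.0, 0.0]
force: [0.6, -3.5, 2.1]
grip_width: 0.548
finger_force: 1.5
```

Call:
play_rows --moves '[0, 0.06, 0, 0, 0, 0, 0.1, 0, 0.12, 0, 0, 0, 0, 0.1, 0, 0.18, 0, 0, 0, 0, 0.1, 0, 0.18, 0, 0, 0, 0, 0.1]'

```text
time_s: 4.1
eef_pos: [0.4806, -0.0307, 0.1097]
eef_rot: [0.023, 1.0, 0.0, -0.0]
force: [1.5, -2.9, 2.3]
grip_width: 0.551
finger_force: 1.5
```

Call:
play_rows --moves '[0, 0.06, 0, 0, 0, 0, 0.1, 0, 0.12, 0, 0, 0, 0, 0.1, 0, 0.18, 0, 0, 0, 0, 0.1, 0, 0.18, 0, 0, 0, 0, 0.1]'

```text
time_s: 4.5
eef_pos: [0.4808, -0.0217, 0.1097]
eef_rot: [0.023, 1.0, 0.0, -0.0]
force: [1.0, -3.5, 0.8]
grip_width: 0.551
finger_force: 1.5
```

```bash
python3 - <<'E'
from h import *
s=get_state();print(s["force"],s["moment"])
b,W=snap("side");im=b["img"];X,Y,z=W[...,0],W[...,1],W[...,2]
m=(z>.12)&(z<.143)&(im.max(2)<70)&(X>.44)&(X<.56)&(abs(Y)<.2);p=W[m];print(len(p))
for lo in(.445,.455,.465,.5,.51,.52,.53): q=p[(p[:,0]>lo)&(p[:,0]<lo+.01)];print(lo,len(q),np.median(q,0) if len(q) else "")
E
```

```text
[ 0.95744215 -3.46703112  0.79620124] [-0.71469128 -0.18669049  0.00740363]
247
0.445 0 
0.455 29 [ 0.46183471 -0.01601824  0.134794  ]
0.465 14 [ 0.46729282 -0.01713801  0.13701153]
0.5 34 [ 0.50489526 -0.03040868  0.13458731]
0.51 33 [ 0.51490084 -0.03400306  0.1350987 ]
0.52 32 [ 0.52487491 -0.03612147  0.13517552]
0.53 30 [ 0.53482488 -0.03874876  0.13538794]
```

The lever has turned about 0.25 rad clockwise at a steady 3 N, which is past the hidden stop's limit, so clockwise is the free way. I follow the arc to open it fully.

```bash
cat >> h.py <<'E'
def levpose(th,off=.011):
    al=np.pi+PSI-th; u=np.array([np.cos(al),np.sin(al),0]); n=np.array([np.sin(al),-np.cos(al),0])
    return CAM*[1,1,0]+.14*u+off*n+[0,0,.11], down(-th)
E
python3 - <<'E'
from h import *
for t in(.25,.3,.34,.38,.42,.46,.5,.54,.58,.62,.65): print(t,levpose(t)[0]);rel(*levpose(t))
E
```

```text
0.25 [ 0.48826524 -0.0217221   0.11      ]
shift [-0.149  0.01  -0.005] turn [ 0.   -0.    0.25]
0.3 [ 0.49099145 -0.01525217  0.11      ]
shift [-0.198  0.142 -0.005] turn [ 0.  -0.   0.3]
0.34 [ 0.49340314 -0.01017939  0.11      ]
shift [-0.241  0.246 -0.005] turn [ 0.   -0.    0.34]
0.38 [ 0.49601576 -0.0052071   0.11      ]
shift [-0.289  0.347 -0.005] turn [ 0.   -0.    0.38]
0.42 [ 4.98825128e-01 -3.43271905e-04  1.10000000e-01]
shift [-0.341  0.447 -0.005] turn [ 0.   -0.    0.42]
0.46 [0.50182675 0.00440432 0.11      ]
shift [-0.396  0.545 -0.005] turn [ 0.   -0.    0.46]
0.5 [0.50501582 0.00902809 0.11      ]
shift [-0.456  0.64  -0.005] turn [ 0.  -0.   0.5]
0.54 [0.50838725 0.01352063 0.11      ]
shift [-0.519  0.733 -0.005] turn [ 0.   -0.    0.54]
0.58 [0.51193563 0.01787475 0.11      ]
shift [-0.586  0.823 -0.005] turn [ 0.   -0.    0.58]
0.62 [0.51565529 0.02208349 0.11      ]
shift [-0.657  0.91  -0.005] turn [ 0.   -0.    0.62]
0.65 [0.51855387 0.02514058 0.11      ]
shift [-0.712  0.974 -0.005] turn [ 0.   -0.    0.65]
```

Call:
play_rows --moves '[-0.08, 0.03, 0, 0, 0, 0.12, 0.1, -0.15, 0.05, 0, 0, 0, 0.22, 0.1, -0.2, 0.14, 0, 0, 0, 0.3, 0.1, -0.24, 0.25, 0, 0, 0, 0.34, 0.1, -0.29, 0.35, 0, 0, 0, 0.38, 0.1, -0.34, 0.45, 0, 0, 0, 0.42, 0.1, -0.4, 0.545, 0, 0, 0, 0.46, 0.1, -0.46, 0.64, 0, 0, 0, 0.5, 0.1, -0.52, 0.73, 0, 0, 0, 0.54, 0.1, -0.52, 0.73, 0, 0, 0, 0.54, 0.1]'

```text
time_s: 5.55
eef_pos: [0.5083, 0.0136, 0.1095]
eef_rot: [0.289, 0.957, -0.0, -0.001]
force: [-0.6, -3.1, 0.3]
grip_width: 0.552
finger_force: 1.3
```

```bash
cat > lv.py <<'E'
from h import *
s=get_state();print(s["force"],s["moment"],s["eef_pos"])
b,W=snap("side");im=b["img"];X,Y,z=W[...,0],W[...,1],W[...,2]
m=(z>.12)&(z<.143)&(im.max(2)<70)&(X>.44)&(X<.57)&(Y>-.08)&(Y<.1);p=W[m]
d=p[:,:2]-CAM[:2];r=np.hypot(*d.T);d=d[(r<.115)|(r>.16)]
print(len(d),"angle est",np.median(np.arctan2(d[:,1],-d[:,0]))+PSI)
for t in(.58,.62,.65,.67,.69): rel(*levpose(t))
E
python3 lv.py
```

```text
[-0.62253885 -3.13086523  0.31721777] [-0.65534462  0.11501435  0.01674762] [0.50826648 0.01357334 0.10947068]
64 angle est 0.5752195086185978
shift [-0.013  0.12  -0.01 ] turn [-0.001 -0.001  0.041]
shift [-0.029  0.231 -0.01 ] turn [-0.001 -0.001  0.081]
shift [-0.043  0.314 -0.01 ] turn [-0.001 -0.001  0.111]
shift [-0.054  0.369 -0.01 ] turn [-0.001 -0.001  0.131]
shift [-0.067  0.424 -0.01 ] turn [-0.001 -0.001  0.151]
```

Call:
play_rows --moves '[-0.01, 0.12, 0, 0, 0, 0.04, 0.1, -0.03, 0.23, 0, 0, 0, 0.08, 0.1, -0.035, 0.27, 0, 0, 0, 0.1, 0.1, -0.035, 0.27, 0, 0, 0, 0.1, 0.1]'

```text
time_s: 6.0
eef_pos: [0.5172, 0.0232, 0.1096]
eef_rot: [0.336, 0.942, -0.0, -0.0]
force: [-0.5, -2.8, -2.1]
grip_width: 0.55
finger_force: 1.4
```

Call:
play_rows --moves '[-0.01, 0.05, 0, 0, 0, 0.02, 0.1, -0.025, 0.1, 0, 0, 0, 0.04, 0.1, -0.03, 0.13, 0, 0, 0, 0.04, 0.1, -0.03, 0.13, 0, 0, 0, 0.04, 0.1]'

```text
time_s: 6.4
eef_pos: [0.5212, 0.0271, 0.1094]
eef_rot: [0.355, 0.935, -0.001, -0.001]
force: [-5.6, -5.2, 0.8]
grip_width: 0.55
finger_force: 3.7
```

```bash
python3 lv.py
```

```text
[-5.61469585 -5.22641991  0.81024779] [-0.94414734  1.25562596 -0.02777849] [0.52124226 0.02711335 0.10944896]
77 angle est 0.7028346990968083
shift [ 0.017 -0.26  -0.01 ] turn [-0.002 -0.002 -0.101]
shift [ 0.018 -0.147 -0.01 ] turn [-0.002 -0.002 -0.061]
shift [ 0.015 -0.063 -0.01 ] turn [-0.002 -0.002 -0.031]
shift [ 0.012 -0.007 -0.01 ] turn [-0.002 -0.002 -0.011]
shift [ 0.007  0.049 -0.01 ] turn [-0.002 -0.002  0.009]
```

The force rose to 7.5 N, so the end stop is reached. Backing off and lifting clear.

Call:
play_rows --moves '[0, -0.2, 0, 0, 0, 0, 0.1, 0, -0.22, 0, 0, 0, 0, 0.1, 0, -0.22, -1, 0, 0, 0, 0.1, 0, -0.22, -2, 0, 0, 0, 0.1, 0, -0.22, -3, 0, 0, 0, 0.1, 0, -0.22, -3.8, 0, 0, 0, 0.4, 0, -0.22, -3.8, 0, 0, 0, 0.4]'

```text
time_s: 7.15
eef_pos: [0.5184, 0.0192, 0.3055]
eef_rot: [0.355, 0.935, 0.003, 0.004]
force: [0.5, -0.5, -0.4]
grip_width: 0.704
finger_force: 0.0
```

```bash
cat >> h.py <<'E'
RF=Ro.from_euler('z',PSI)
L=np.deg2rad(35)
def bargrasp(fx=-.02,z=.08,back=0,fy=.125):
    R=down(0,L);zd=R.apply([0,0,1]);return O+RF.apply([fx,fy,z])+(.019-back)*zd,R
E
python3 - <<'E'
from h import *
s=get_state();print(s["eef_pos"])
g,R=bargrasp(back=.15);print(g,bargrasp()[0])
g1=np.array([.43,.06,.30]);rel(g1,R);rel(g,R,(g1,R))
b,W=snap("side");im=b["img"];X,Y,z=W[...,0],W[...,1],W[...,2]
F=RF.inv().apply((W-O).reshape(-1,3)).reshape(W.shape)
m=(abs(F[...,1]-.125)<.08)&(abs(F[...,0])<.11)
for lo,hi in((.075,.098),(.096,.104),(.106,.118)):
    q=F[m&(F[...,2]>lo)&(F[...,2]<hi)];print(lo,len(q),np.percentile(q,[1,10,50,90,99],axis=0).round(4).tolist())
cv2.imwrite("pics/b.png",cv2.resize(im[190:330,150:300,::-1],(640,600),interpolation=2))
E
```

```text
[0.51836591 0.01918871 0.30547874]
[0.4946298  0.16268709 0.18730892] [0.5805777  0.15878422 0.06443611]
shift [ 1.864 -0.563  0.093] turn [-0.202 -0.578 -0.66 ]
shift [0.311 2.11  2.533] turn [0. 0. 0.]
0.075 760 [[-0.0574, 0.0811, 0.0754], [-0.0469, 0.1142, 0.0783], [0.0079, 0.1374, 0.0915], [0.0873, 0.1398, 0.0977], [0.0977, 0.1711, 0.098]]
0.096 599 [[-0.0566, 0.0837, 0.0961], [-0.0461, 0.1111, 0.0968], [0.0037, 0.1255, 0.0981], [0.0578, 0.1383, 0.0997], [0.0968, 0.1819, 0.1031]]
0.106 334 [[0.0514, 0.081, 0.1061], [0.0583, 0.1145, 0.109], [0.0761, 0.1464, 0.1118], [0.0915, 0.1788, 0.1164], [0.0971, 0.1855, 0.1177]]
```

View pics/b.png

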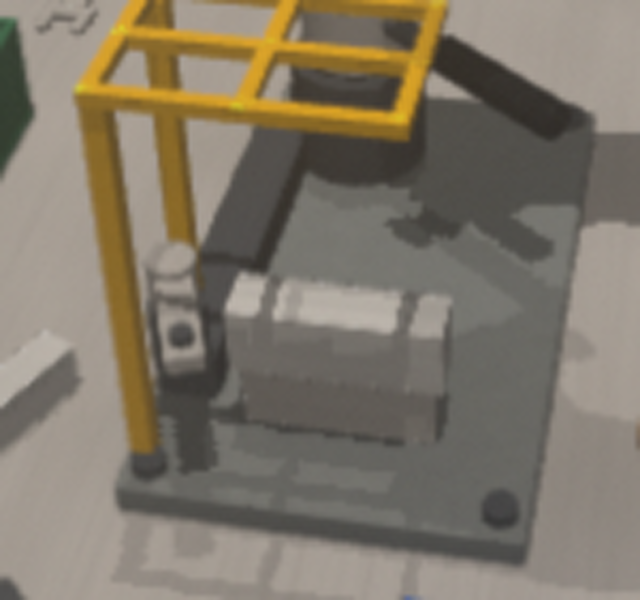

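The picture shows the clamp arm at (180,330) swung fully off to the tray side. The bar lies free on its pedestal at (340,320), and the lever is open at (510,90). Moving to the leaning pre-grasp.

Call:
play_rows --moves '[1.86, -0.56, 0.1, -0.202, -0.578, -0.66, 0.4, 1.86, -0.56, 0.1, -0.202, -0.578, -0.66, 0.4, 1.86, -0.56, 0.1, -0.202, -0.578, -0.66, 0.4, 1.86, -0.56, 0.1, -0.202, -0.578, -0.66, 0.4, 1.86, -0.56, 0.1, -0.202, -0.578, -0.66, 0.4, 1.86, -0.56, 0.1, -0.202, -0.578, -0.66, 0.4, 1.86, -0.56, 0.1, -0.202, -0.578, -0.66, 0.4, 1.86, -0.56, 0.1, -0.202, -0.578, -0.66, 0.4, 1.86, -0.56, 0.1, -0.202, -0.578, -0.66, 0.4, 1.86, -0.56, 0.1, -0.202, -0.578, -0.66, 0.4]'

```text
time_s: 8.2
eef_pos: [0.4282, 0.0602, 0.2951]
eef_rot: [0.023, 0.955, -0.008, 0.295]
force: [-0.3, 0.2, -0.1]
grip_width: 0.698
finger_force: 0.0
```

```bash
python3 - <<'E'
from h import *
s=get_state();print(s["eef_pos"],s["qpos"]);rel(*bargrasp(back=.15))
E
```

```text
[0.42815548 0.06018102 0.29507738] [-0.86109774 -0.13200984  0.30600466  2.40611175  0.84614262  0.49385925
  0.29003258]
shift [0.201 2.115 2.47 ] turn [-0.003 -0.011 -0.002]
```

Call:
play_rows --moves '[0.05, 0.7, 0.6, 0, -0.01, 0, 0.4, 0.15, 1.4, 1.3, 0, -0.01, 0, 0.4, 0.2, 2.11, 2, 0, -0.01, 0, 0.4, 0.2, 2.11, 2.47, 0, -0.01, 0, 0.4, 0.2, 2.11, 2.47, 0, -0.01, 0, 0.4, 0.2, 2.11, 2.47, 0, -0.01, 0, 0.4]'

```text
time_s: 8.8
eef_pos: [0.4946, 0.163, 0.185]
eef_rot: [0.021, 0.954, -0.009, 0.3]
force: [0.3, -0.5, 0.6]
grip_width: 0.704
finger_force: 0.0
```

```bash
python3 - <<'E'
from h import *
s=get_state();print(s["eef_pos"],s["qpos"]);rel(*bargrasp(back=0))
b,W=snap("side");cv2.imwrite("pics/pre.png",cv2.resize(b["img"][100:330,130:400,::-1],(700,596),interpolation=2))
E
```

```text
[0.49461553 0.16295135 0.18503172] [-0.85258639  0.28370094  0.21986903  2.41221675  1.65843513  0.32207445
 -0.71325976]
shift [-0.033  0.008  2.963] turn [-0.005 -0.002  0.002]
```

View pics/pre.png

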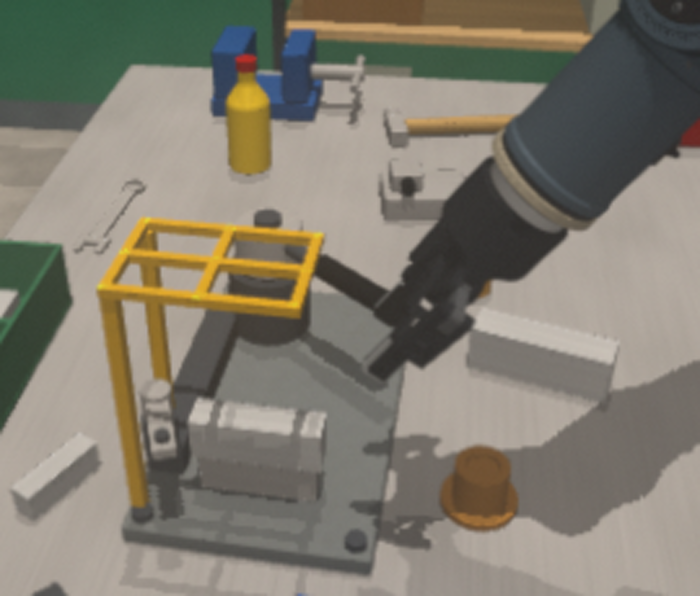

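The gripper is at (420,320), leaning and in line with the bar, and it stays clear of the guard's front edge at (315,240). Approaching along the tool axis.

Call:
play_rows --moves '[0, 0, 0.5, 0, 0, 0, 0.4, 0, 0, 1, 0, 0, 0, 0.4, -0.02, 0, 1.5, 0, 0, 0, 0.4, -0.03, 0, 2, 0, 0, 0, 0.4, -0.03, 0, 2.4, 0, 0, 0, 0.4, -0.03, 0, 2.7, 0, 0, 0, 0.4, -0.03, 0, 2.95, 0, 0, 0, 0.4, -0.03, 0, 2.95, 0, 0, 0, 0.4]'

```text
time_s: 9.65
eef_pos: [0.5803, 0.157, 0.0671]
eef_rot: [0.022, 0.953, -0.009, 0.301]
force: [-1.0, 0.2, 0.5]
grip_width: 0.703
finger_force: 0.0
```

```bash
python3 - <<'E'
from h import *
s=get_state();print(s["eef_pos"],s["qpos"],s["force"]);rel(*bargrasp(back=0))
b,W=snap("side");cv2.imwrite("pics/grasp.png",cv2.resize(b["img"][100:330,130:400,::-1],(700,596),interpolation=2))
E
```

```text
[0.58033765 0.15702076 0.06706873] [-0.48613587  0.60914796 -0.07295683  2.35036378  2.30068103  0.50029027
 -1.27599542] [-1.0208702   0.22053272  0.45373872]
shift [0.028 0.036 0.045] turn [-0.004  0.001  0.   ]
```

View pics/grasp.png

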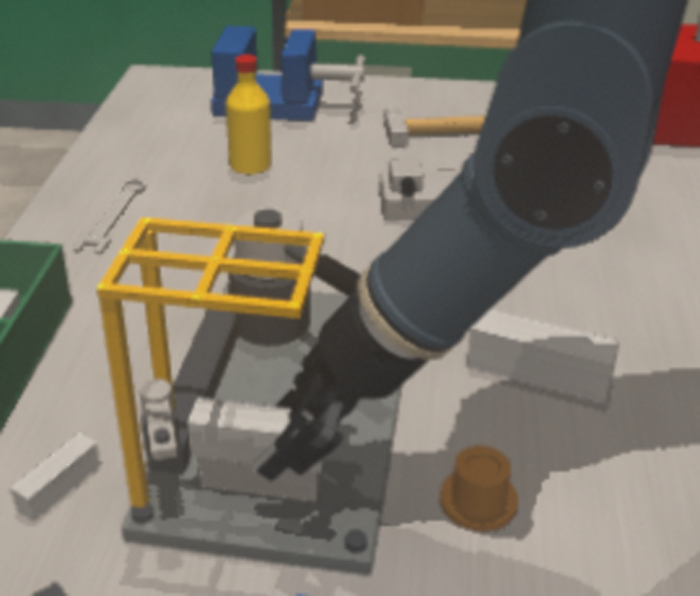

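The fingers straddle the front half of the bar at (300,440), clear of the guard. Closing.

Call:
play_rows --moves '[0.02, 0.02, 0.03, 0, 0, 0, 0.2, 0.02, 0.02, 0.03, 0, 0, 0, -0.1, 0.02, 0.02, 0.03, 0, 0, 0, -0.3, 0.02, 0.02, 0.03, 0, 0, 0, -1, 0.02, 0.02, 0.03, 0, 0, 0, -1, 0.02, 0.02, 0.03, 0, 0, 0, -1, 0.02, 0.02, 0.03, 0, 0, 0, -1]'

```text
time_s: 10.4
eef_pos: [0.5793, 0.1587, 0.066]
eef_rot: [0.022, 0.953, -0.008, 0.301]
force: [-3.0, -2.3, 6.8]
grip_width: 0.346
finger_force: 58.7
```

```bash
python3 - <<'E'
from h import *
s=get_state();p=s["eef_pos"];print(s["eef_pos"],s["force"],s["grip_width"]);R=Ro.from_quat(s["eef_rot"])
ex=RF.apply([1,0,0])
for d,z in((0,.015),(-.06,.025),(-.12,.05),(-.14,.12)): rel(p+d*ex+[0,0,z],R)
E
```

```text
[0.57930442 0.15874631 0.06599714] [-2.99052054 -2.26518867  6.75939546] 0.3459237280165027
shift [-0.172 -0.001 -0.246] turn [0. 0. 0.]
shift [ 0.695 -0.002 -1.098] turn [0. 0. 0.]
shift [ 1.391 -0.004 -2.197] turn [0. 0. 0.]
shift [ 0.914 -0.008 -3.573] turn [0. 0. 0.]
```

Call:
play_rows --moves '[-0.06, 0, -0.08, 0, 0, 0, -1, -0.12, 0, -0.16, 0, 0, 0, -1, -0.17, 0, -0.25, 0, 0, 0, -1, -0.17, 0, -0.25, 0, 0, 0, -1]'

```text
time_s: 10.8
eef_pos: [0.5793, 0.1593, 0.0811]
eef_rot: [0.021, 0.953, -0.008, 0.301]
force: [0.3, 0.3, -4.4]
grip_width: 0.344
finger_force: 59.5
```

Call:
play_rows --moves '[0.22, 0, -0.2, 0, 0, 0, -1, 0.43, 0, -0.42, 0, 0, 0, -1, 0.65, 0, -0.64, 0, 0, 0, -1, 0.87, 0, -0.85, 0, 0, 0, -1, 1.1, 0, -1.1, 0, 0, 0, -1, 1.1, 0, -1.1, 0, 0, 0, -1]'

```text
time_s: 11.4
eef_pos: [0.5147, 0.1711, 0.0832]
eef_rot: [0.017, 0.953, -0.007, 0.301]
force: [-0.4, 1.3, -7.2]
grip_width: 0.343
finger_force: 60.5
```

```bash
python3 - <<'E'
from h import *
s=get_state();print(s["eef_pos"],s["qpos"],s["force"],s["grip_width"],s["finger_force"]);p=s["eef_pos"];R=Ro.from_quat(s["eef_rot"])
Rt=Ro.from_euler('z',.35)*R
e=Rt.apply([1,0,0]);ex=-e*[1,1,0];ex/=np.linalg.norm(ex);print(ex)
T=np.array([.4723,.3709,0])-.009*ex
m=np.array([.45,.27,.16]);rel(m,Ro.from_euler('z',.18)*R);rel(T+[0,0,.14],Rt);print(T)
E
```

```text
[0.51473072 0.1711422  0.08320824] [-0.24247064  0.59327361 -0.60948279  2.45924434  1.97097062  0.79227448
 -1.05907194] [-0.35271572  1.29774435 -7.22237073] 0.34280169857859655 60.474897623062134
[0.95060914 0.31039051 0.        ]
shift [ 0.232  1.923 -2.047] turn [-0.103 -0.001 -0.147]
shift [ 0.292  3.896 -1.609] turn [-0.201 -0.001 -0.286]
[0.46374452 0.36810649 0.        ]
```

Call:
play_rows --moves '[-0.3, 0.4, -0.4, 0, 0, 0, -1, -0.3, 0.8, -0.7, 0, 0, 0, -1, -0.3, 1, -0.7, 0, 0, 0, -1, -0.3, 1, -0.7, 0, 0, 0, -1]'

```text
time_s: 11.8
eef_pos: [0.5093, 0.2219, 0.1199]
eef_rot: [0.017, 0.953, -0.007, 0.301]
force: [0.2, 0.9, -6.0]
grip_width: 0.344
finger_force: 60.9
```

```bash
cat > st.py <<'E'
from h import *
s=get_state();print(s["eef_pos"],s["qpos"],s["force"],s["grip_width"]);p=s["eef_pos"];R=Ro.from_quat(s["eef_rot"])
Rt=Ro.from_euler('z',.35)*down(0,L)
T=np.array([.4637,.3681,0])
for q,r in(([.51,.27,.13],Ro.from_euler('z',.15)*down(0,L)),(T+[0,0,.14],Rt),(T+[0,0,.05],Rt),(T+[0,0,.011],Rt)): rel(q,r)
E
python3 st.py
```

```text
[0.50932623 0.2219278  0.11990414] [-0.36234976  0.50797027 -0.57975632  2.37040144  1.73401446  0.73189523
 -0.89858709] [ 0.1510519   0.87994904 -6.0125111 ] 0.34388900433783975
shift [-0.099  0.961 -0.179] turn [-0.083  0.001 -0.115]
shift [ 0.6    2.887 -0.92 ] turn [-0.198  0.001 -0.278]
shift [1.634 2.891 0.553] turn [-0.198  0.001 -0.278]
shift [2.083 2.892 1.192] turn [-0.198  0.001 -0.278]
```

Call:
play_rows --moves '[-0.05, 0.48, -0.1, -0.04, 0, -0.06, -1, -0.1, 0.96, -0.18, -0.08, 0, -0.11, -1, 0.1, 1.5, -0.4, -0.12, 0, -0.17, -1, 0.3, 2, -0.6, -0.16, 0, -0.22, -1, 0.5, 2.5, -0.8, -0.198, 0, -0.278, -1, 0.6, 2.89, -0.92, -0.198, 0, -0.278, -1, 0.6, 2.89, -0.92, -0.198, 0, -0.278, -1, 0.6, 2.89, -0.92, -0.198, 0, -0.278, -1]'

```text
time_s: 12.6
eef_pos: [0.4631, 0.3666, 0.139]
eef_rot: [-0.145, 0.943, 0.045, 0.297]
force: [0.5, -0.6, -4.9]
grip_width: 0.345
finger_force: 61.1
```

```bash
python3 st.py; python3 - <<'E'
from h import *
s,W=snap("top");b,V=snap("side")
c1=s["img"][130:290,50:230,::-1];c2=b["img"][150:384,150:450,::-1]
cv2.imwrite("pics/over.png",np.hstack([cv2.resize(c1,(360,320)),cv2.resize(c2,(420,320))]))
# bar height/attitude: top face points
st=get_state();R=Ro.from_quat(st["eef_rot"]);print("lean",np.degrees(np.arccos(-R.apply([0,0,1])[2])),"roll",R.apply([0,1,0]))
for w,im in((W,s["img"]),(V,b["img"])):
    m=(im.min(2)>110)&(w[...,2]>.12)&(w[...,2]<.2)&(w[...,0]>.4)&(w[...,0]<.6)&(abs(w[...,1]-.37)<.1)
    q=w[m];print(len(q));print(np.percentile(q,[2,50,98],axis=0).round(4) if len(q) else '')
E
```

```text
[0.46312169 0.36663221 0.13897204] [-0.50773525  0.49801292 -0.64741463  2.29064286  1.69508577  0.68344399
 -0.68678971] [ 0.47559215 -0.63606097 -4.89693404] 0.3450533704077136
shift [-0.154 -2.124  0.331] turn [ 0.113 -0.001  0.164]
shift [-0.028  0.025 -0.006] turn [-0.002 -0.001  0.   ]
shift [1.003 0.027 1.47 ] turn [-0.002 -0.001  0.   ]
shift [1.45  0.028 2.109] turn [-0.002 -0.001  0.   ]
lean 34.93661587986556 roll [-0.29770555  0.95465569 -0.00198176]
462
[[0.439  0.3546 0.1679]
 [0.4837 0.3748 0.1727]
 [0.5241 0.396  0.1771]]
1573
[[0.4406 0.3472 0.1354]
 [0.4853 0.3817 0.1708]
 [0.5221 0.3978 0.1736]]
```

View pics/over.png

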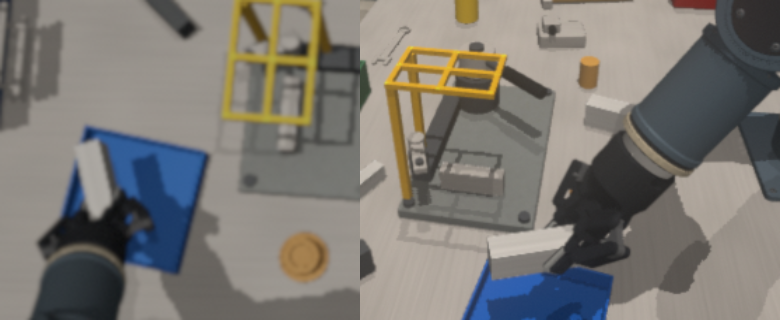

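The bar is held level above the tray (left panel (95,175), right panel (530,245)), and the pedestal behind it is empty. Lowering.

Call:
play_rows --moves '[0.3, 0.02, 0.42, 0, 0, 0, -1, 0.6, 0.02, 0.84, 0, 0, 0, -1, 0.9, 0.02, 1.27, 0, 0, 0, -1, 1.1, 0.02, 1.56, 0, 0, 0, -1, 1.25, 0.02, 1.78, 0, 0, 0, -1, 1.34, 0.02, 1.91, 0, 0, 0, -1, 1.34, 0.02, 1.91, 0, 0, 0, -1, 1.34, 0.02, 1.91, 0, 0, 0, -1]'

```text
time_s: 13.5
eef_pos: [0.4635, 0.3675, 0.0233]
eef_rot: [-0.144, 0.943, 0.045, 0.297]
force: [-0.1, 0.1, -4.9]
grip_width: 0.346
finger_force: 60.9
```

Call:
play_rows --moves '[0.03, 0, 0.05, 0, 0, 0, -1, 0.06, 0, 0.09, 0, 0, 0, -1, 0.09, 0, 0.13, 0, 0, 0, -1, 0.09, 0, 0.13, 0, 0, 0, -1]'

```text
time_s: 13.9
eef_pos: [0.4632, 0.3676, 0.015]
eef_rot: [-0.144, 0.943, 0.045, 0.297]
force: [0.2, -0.7, -4.5]
grip_width: 0.348
finger_force: 60.9
```

Call:
play_rows --moves '[0.015, 0, 0.02, 0, 0, 0, -1, 0.03, 0, 0.045, 0, 0, 0, -1, 0.03, 0, 0.045, 0, 0, 0, -1]'

```text
time_s: 14.2
eef_pos: [0.4633, 0.3677, 0.0123]
eef_rot: [-0.144, 0.943, 0.045, 0.297]
force: [0.2, -0.4, -5.2]
grip_width: 0.343
finger_force: 60.9
```

Call:
play_rows --moves '[0.01, 0, 0.015, 0, 0, 0, -1, 0.02, 0, 0.03, 0, 0, 0, -1, 0.02, 0, 0.03, 0, 0, 0, -1]'

```text
time_s: 14.5
eef_pos: [0.4634, 0.3677, 0.0105]
eef_rot: [-0.144, 0.943, 0.045, 0.297]
force: [0.0, 0.3, -4.6]
grip_width: 0.346
finger_force: 60.9
```

Call:
play_rows --moves '[0.01, 0, 0.015, 0, 0, 0, -1, 0.02, 0, 0.03, 0, 0, 0, -1, 0.02, 0, 0.03, 0, 0, 0, -1]'

```text
time_s: 14.8
eef_pos: [0.4635, 0.3677, 0.01]
eef_rot: [-0.144, 0.942, 0.045, 0.298]
force: [-6.9, -4.1, 11.5]
grip_width: 0.347
finger_force: 63.1
```

Contact is made at about 12 N net. Releasing and backing out along the tool axis.

Call:
play_rows --moves '[-0.01, 0, -0.015, 0, 0, 0, -0.25, -0.01, 0, -0.015, 0, 0, 0, 0, -0.01, 0, -0.015, 0, 0, 0, 0.2, -0.01, 0, -0.015, 0, 0, 0, 0.3, -0.01, 0, -0.015, 0, 0, 0, 0.3, -0.01, 0, -0.015, 0, 0, 0, 0.3]'

```text
time_s: 15.4
eef_pos: [0.4635, 0.3677, 0.0097]
eef_rot: [-0.144, 0.943, 0.045, 0.297]
force: [-0.1, -0.5, -0.4]
grip_width: 0.653
finger_force: 0.0
```

Call:
play_rows --moves '[0, 0, -0.3, 0, 0, 0, 0.3, 0, 0, -0.7, 0, 0, 0, 0.3, 0, 0, -1.4, 0, 0, 0, 0.3, -0.5, 0, -2.2, 0, 0, 0, 0.3, -1, 0, -3, 0, 0, 0, 0.3, -1.5, 0, -3.8, 0, 0, 0, 0.3, -1.5, 0, -3.8, 0, 0, 0, 0.3, -1.5, 0, -3.8, 0, 0, 0, 0.3]'

```text
time_s: 16.2
eef_pos: [0.4185, 0.3538, 0.2103]
eef_rot: [-0.143, 0.942, 0.046, 0.299]
force: [0.8, -0.6, 0.7]
grip_width: 0.653
finger_force: 0.0
```

```bash
python3 - <<'E'
from h import *
s=get_state();print(s["eef_pos"],s["force"],s["qpos"])
b,V=snap("side");a,W=snap("top");cv2.imwrite("pics/end.png",np.hstack([cv2.resize(b["img"][...,::-1],(400,300)),cv2.resize(a["img"][...,::-1],(400,300))]))
im=b["img"];w=V;m=(im.min(2)>110)&(w[...,2]>.03)&(w[...,2]<.06)&(w[...,0]>.4)&(w[...,0]<.57)&(abs(w[...,1]-.37)<.08)
q=w[m];print(len(q),np.percentile(q,[2,50,98],axis=0).round(4))
E
```

```text
[0.41850896 0.35382421 0.2103228 ] [ 0.75416483 -0.55754035  0.67762537] [-0.53034751  0.30238601 -0.66197756  2.29505669  1.39309146  0.63201127
 -0.45485875]
1050 [[0.42   0.3473 0.0329]
 [0.4664 0.3711 0.0427]
 [0.5227 0.3899 0.045 ]]
```

View pics/end.png

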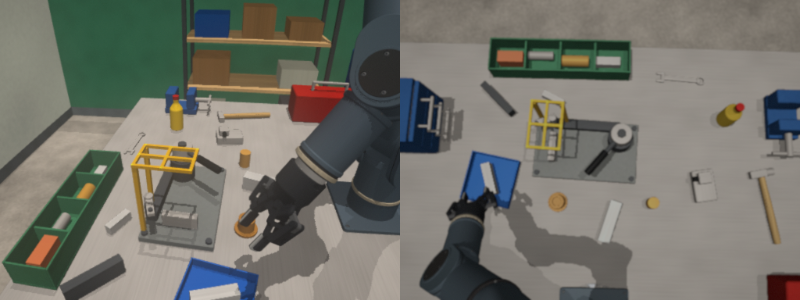

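The pictures show the bar flat in the tray (right panel (487,175)) with its top at about 0.043 m. The lever is still open at (600,160) and the bystanders are where they were. The arm is clear, so I hand in.

```bash
python3 -c "
from station import job_done
print(job_done())"
```

```text
the job is handed in; nothing more can be done
None
```

The job is handed in (no verdict came back): the lever opened clockwise and was swung to its end stop, the bar was set down flat in the blue tray at about 16 s, the lock is still open, and the gauge, bushing and brass stub look undisturbed in the last pictures.

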